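Take the rock out of a balance plate

TASK

The steel plate that a laboratory balance will stand on rocks at one corner. Press down on its marked corners with closed fingertips to find the one that gives, then press that corner's shim tab down flat, leaving the other three tabs up, and press the same corner once more to check that it now bears on its shim. Only press: do not lift or shift the plate, and leave the things around it alone.

Things in the scene. Friction and masses are not known exactly. Their poses are not given: they have to be found in the camera images.
- stand: Balance stand: fixed grey painted base slab 136 x 315 x 6 mm lying on the worktop (z = 0). Origin: centre of its underside. Its x axis points away from the robot (turned by up to 0.2 rad), y to the left, z up. 'front' is its -x side, nearer the robot; 'left' is its +y side.
- plate: Loose bare steel plate 130 (x) x 190 (y) x 10 mm, 1.9 kg, lying level on four black rubber feet at x = +-55, y = +-80 mm of the stand, held by friction alone. Origin: centre of its underside, 35 mm above the worktop (top face at 45 mm); axes as the stand's. Three feet are hard; one, which looks the same and may be at any corner, has gone soft, and the plate rocks there.
- corner_front_left (a point): Point on the plate's top face straight above the front left foot, where to press (a dark round mark, 14 mm across, lies there). Over the soft foot the corner begins to give at about 3 N, is 4 to 5.5 mm down under 6 N or more, and springs back; over a hard foot it gives less than 1 mm. Presses more than 10 mm off this point can mislead.
- tab_front_left (a point): Point on the upper face of the front left shim's tab, on its centre line, 52 mm from the hinge pin and 10 mm short of the free end: 38 to 43 mm above the worktop while the shim is up, 16 mm when flat. From up to flat it also moves about 7 mm outward, away from the plate.
- shim_front_left: The front left corner's shim: aluminium tab, 26 mm wide, 4 thick, at the plate's left end. Origin: on its hinge pin (along the stand's x), 14 mm up, 5 mm inside the plate edge. It starts up, slanting up 26 to 31 degrees outward. Pressed near the free end (2 to 4 N) it swings level to a stop and stays; its nose is then 1 mm below the plate, so a soft corner sinks only 1 to 2 mm.
- corner_front_right (a point): Point on the plate's top face straight above the front right foot, where to press (a dark round mark, 14 mm across, lies there). Over the soft foot the corner begins to give at about 3 N, is 4 to 5.5 mm down under 6 N or more, and springs back; over a hard foot it gives less than 1 mm. Presses more than 10 mm off this point can mislead.
- tab_front_right (a point): Point on the upper face of the front right shim's tab, on its centre line, 52 mm from the hinge pin and 10 mm short of the free end: 38 to 43 mm above the worktop while the shim is up, 16 mm when flat. From up to flat it also moves about 7 mm outward, away from the plate.
- shim_front_right: The front right corner's shim: aluminium tab, 26 mm wide, 4 thick, at the plate's right end. Origin: on its hinge pin (along the stand's x), 14 mm up, 5 mm inside the plate edge. It starts up, slanting up 26 to 31 degrees outward. Pressed near the free end (2 to 4 N) it swings level to a stop and stays; its nose is then 1 mm below the plate, so a soft corner sinks only 1 to 2 mm.
- corner_rear_left (a point): Point on the plate's top face straight above the rear left foot, where to press (a dark round mark, 14 mm across, lies there). Over the soft foot the corner begins to give at about 3 N, is 4 to 5.5 mm down under 6 N or more, and springs back; over a hard foot it gives less than 1 mm. Presses more than 10 mm off this point can mislead.
- tab_rear_left (a point): Point on the upper face of the rear left shim's tab, on its centre line, 52 mm from the hinge pin and 10 mm short of the free end: 38 to 43 mm above the worktop while the shim is up, 16 mm when flat. From up to flat it also moves about 7 mm outward, away from the plate.
- shim_rear_left: The rear left corner's shim: aluminium tab, 26 mm wide, 4 thick, at the plate's left end. Origin: on its hinge pin (along the stand's x), 14 mm up, 5 mm inside the plate edge. It starts up, slanting up 26 to 31 degrees outward. Pressed near the free end (2 to 4 N) it swings level to a stop and stays; its nose is then 1 mm below the plate, so a soft corner sinks only 1 to 2 mm.
- corner_rear_right (a point): Point on the plate's top face straight above the rear right foot, where to press (a dark round mark, 14 mm across, lies there). Over the soft foot the corner begins to give at about 3 N, is 4 to 5.5 mm down under 6 N or more, and springs back; over a hard foot it gives less than 1 mm. Presses more than 10 mm off this point can mislead.
- tab_rear_right (a point): Point on the upper face of the rear right shim's tab, on its centre line, 52 mm from the hinge pin and 10 mm short of the free end: 38 to 43 mm above the worktop while the shim is up, 16 mm when flat. From up to flat it also moves about 7 mm outward, away from the plate.
- shim_rear_right: The rear right corner's shim: aluminium tab, 26 mm wide, 4 thick, at the plate's right end. Origin: on its hinge pin (along the stand's x), 14 mm up, 5 mm inside the plate edge. It starts up, slanting up 26 to 31 degrees outward. Pressed near the free end (2 to 4 N) it swings level to a stop and stays; its nose is then 1 mm below the plate, so a soft corner sinks only 1 to 2 mm.
- timer: White lab timer 64 x 64 x 19 mm, loose bystander beyond the stand's left end. Origin: centre of its underside.
- marker: Red and black marker pen, 136 mm long, 16 mm thick, lying loose as a bystander beyond the stand's right end. Origin: centre of its underside.
- dropper: Small white dropper bottle with a red cap, 25 mm across, 58 mm high, standing loose behind the plate, a bystander. Origin: centre of its underside.

How it is judged:
On the way, in this order (a step that is already met when the one before it is completed fails the run):
1. a corner of the plate is pressed with the fingers and gives: the plate rocks by more than 0.035 rad (2 degrees), with all four shims still up (angle between plate's own z axis and vertical above 0.035 rad and contact force between the fingers and plate above 1 N and height (world z) of each of tab_front_left, tab_front_right, tab_rear_left, tab_rear_right above 0.035 m), for 0.05 s.
2. one shim is pressed flat, the other three are still up (((height (world z) of tab_front_left below 0.0195 m and height (world z) of each of tab_front_right, tab_rear_left, tab_rear_right above 0.035 m) or (height (world z) of tab_front_right below 0.0195 m and height (world z) of each of tab_front_left, tab_rear_left, tab_rear_right above 0.035 m) or (height (world z) of tab_rear_left below 0.0195 m and height (world z) of each of tab_front_left, tab_front_right, tab_rear_right above 0.035 m) or (height (world z) of tab_rear_right below 0.0195 m and height (world z) of each of tab_front_left, tab_front_right, tab_rear_left above 0.035 m))), for 0.1 s.
3. the fingers press the plate down onto the flat shim (over 0.5 N on the shim) and the plate no longer rocks (tilt under 0.03 rad) (contact force between the fingers and plate above 1 N and angle between plate's own z axis and vertical below 0.03 rad and ((height (world z) of tab_front_left below 0.0195 m and height (world z) of each of tab_front_right, tab_rear_left, tab_rear_right above 0.035 m and contact force between shim_front_left and plate above 0.5 N) or (height (world z) of tab_front_right below 0.0195 m and height (world z) of each of tab_front_left, tab_rear_left, tab_rear_right above 0.035 m and contact force between shim_front_right and plate above 0.5 N) or (height (world z) of tab_rear_left below 0.0195 m and height (world z) of each of tab_front_left, tab_front_right, tab_rear_right above 0.035 m and contact force between shim_rear_left and plate above 0.5 N) or (height (world z) of tab_rear_right below 0.0195 m and height (world z) of each of tab_front_left, tab_front_right, tab_rear_left above 0.035 m and contact force between shim_rear_right and plate above 0.5 N))), for 0.1 s.
At the end, for the whole second after the job is handed in: Exactly one shim, the rocking corner's, is flat (its tab point under 19.5 mm above the worktop), the other three are still up (tab points over 35 mm); the plate is at rest, level within 0.02 rad and within 12 mm of where it was; timer, marker and dropper bottle are within 20 mm of where they were (((height (world z) of tab_front_left below 0.0195 m and height (world z) of each of tab_front_right, tab_rear_left, tab_rear_right above 0.035 m) or (height (world z) of tab_front_right below 0.0195 m and height (world z) of each of tab_front_left, tab_rear_left, tab_rear_right above 0.035 m) or (height (world z) of tab_rear_left below 0.0195 m and height (world z) of each of tab_front_left, tab_front_right, tab_rear_right above 0.035 m) or (height (world z) of tab_rear_right below 0.0195 m and height (world z) of each of tab_front_left, tab_front_right, tab_rear_left above 0.035 m)) and angle between plate's own z axis and vertical below 0.02 rad and distance of plate from where it was at the start of the episode below 0.012 m and linear speed of plate below 0.01 m/s and distance of each of timer, marker, dropper from where it was at the start of the episode below 0.02 m); the robot touches nothing.
It fails at once if the plate is lifted (its centre rises by more than 10 mm) or shifted by more than 15 mm (height (world z) of plate above 0.0455 m or distance of plate from where it was at the start of the episode above 0.015 m).
It fails at once if a bystander (timer, marker, dropper bottle) is moved by more than 20 mm (distance of any of timer, marker, dropper from where it was at the start of the episode above 0.02 m).
It also fails if it takes over 45 s, if anything falls off the work surface, if the arm or the gripper's body presses on something with over 40 N, if the wrist force passes 120 N, or if a joint passes its speed limit or range.

ROBOT

A 6-joint arm with a two-finger parallel gripper is mounted at the origin on a cart in front of the work surface, level with it; the furniture and walls round the work are solid. World frame = base frame: x ahead of the robot, y to its left, z up, the work surface at z = 0. Lengths are in m, angles in rad, forces in N, time in s.
With the tool pointing down it reaches from about 0.325 to 1 m from the base axis. Payload 5.1 kg.
Tool frame: the origin (TCP) lies between the finger pads; the fingertips stand tip_extent ahead of it and the grasp point (between the pads) lies 6 mm ahead of it (tip_extent is the distance from the TCP to the fingertips, in m); z points along the fingers, y is the line along which they close (so a half turn about z gives the same grasp; the last joint's range is limited). The gripper opens to 85 mm and grips with 20 to 120 N. Pads are 22 mm wide; open, the fingers measure 114 mm over their backs; the gripper's body (76 mm by 85 mm) begins 54 mm behind the grasp point. The pads swing forward as they close: fully open they stand 13 mm farther back than shut.
Start: joints at [1.26, 0.124, 1.65, -0, 1.367, -0.083], TCP at [0.147, 0.633, 0.256] pointing down, gripper open.
Joint ranges: [-2.61, 2.61], [-1.02, 2.33], [0.03, 2.71], [-1.35, 4.49], [0.32, 2.68], [-2.91, 2.91]. Speed limits (rad/s): [2.57, 2.57, 3.14, 3.14, 3.14, 3.14].

INTERFACE

Orientations are given as a unit quaternion [w, x, y, z].
In Python, from station import read_state, snapshot, camera_params, sign_off, tip_extent gives the robot as it stands.
- The arm moves only by the shell command python3 -m pendant 'ROWS' [FORCE]. ROWS is a JSON object of lists of equal length, an entry for each row: "hand": the finger opening in mm, from 0 to 85.4; "slide": the shift along the tool's x, y, z in units of 30 mm (1.0 is 30 mm), a list of three; "yaw": the turn about the tool's z in units of 5 degrees (1.0 is 5 degrees). In form: {"hand": [hand, ...], "slide": [[dx, dy, dz], ...], "yaw": [yaw, ...]}. A call has 1 to 12 rows; each row shifts and turns the commanded pose from where the row before left it, along the tool's axes as they then stand; what a row does not reach is not made up. A row lasts 1/10 s, in which the tool goes at most 50 mm and 8.59 degrees, less where a joint would pass 70% of its speed; a pose out of reach is approached as far as the arm can. A call is refused whole if a number of a shift passes 1 or a number of a turn 1, either way. A call with a gripper value outside its range is refused whole. The fingers move at their own pace and stop on an object; FORCE is the grip in N (left out, the last holds). Time passes only in rows, so rows that do not move let the fingers close. It gives the time, the measured TCP pose, the force, the opening and the grip force at its end, in the units of the state.
- read_state(): the state, without advancing time (a new reading comes with each control period).
- snapshot(name): name is "scene" or "top" or "wrist"; returns the picture (480x640x3 uint8, blue, green, red); there is no depth.
- camera_params(name): a dict with "vfov" (degrees; the focal length in pixels is half the picture's height over the tangent of half this angle, whatever the lens; pixels are square), "cx", "cy" (the principal point, pixels), "distortion" ([k1, k2, p1, p2, k3] as OpenCV has them; the pictures are not rectified), "extrinsics" (4x4, takes a point from camera to world coordinates). Camera axes: x right, y down, z forward; pixel columns grow to the right and rows downward; lengths in m; the calibration is good to about 2 mm. A picture is of the moment at which its call begins: read the wrist's pose just before it. camera_params takes no time and is no camera call; for the wrist camera it gives the pose at the moment of the call.
- sign_off(): hands the job in; it is judged then, once.
The state is a dict: "clock": time; "qpos": joint angles; "qvel": joint speeds; "effort": joint torques, N m; "tool_pos": TCP position; "tool_rot": TCP orientation; "contact_force": force on the tool from outside, world axes, zero at the start; "wrist_torque": the same for the moment, N m; "finger_gap": opening from 0.0 (shut) to 1.0 (fully open); "grip_force": force on a finger pad.
Only numpy, scipy, OpenCV 4.12 (cv2) and the standard library are available. Lean on these libraries where they do the work, as an engineer would, in place of code of your own. Each camera call takes 0.05 s, during which the arm holds its last target. There are 200 camera calls.

## Working session

There is one attempt and no reset: what is moved stays moved. The work goes in short steps, Python scripts to look and compute and a shell command to move; the robot and the scene stay as the last step left them, time stands still between calls to the robot, and variables do not carry over. Pictures are saved under pics/ and viewed, at most 10 in all, crops included, and the job is handed in when it is done.

```bash
mkdir -p pics; python3 - <<'E'
from station import *
import cv2,json
s=read_state();print({k:s[k] for k in('clock','tool_pos','tool_rot','contact_force','finger_gap')},tip_extent if not callable(tip_extent) else tip_extent())
for n in('top','scene'):
    cv2.imwrite(f'pics/{n}0.png',snapshot(n));p=camera_params(n);print(n,p)
E
```

```text
{'clock': 0.0, 'tool_pos': array([0.14664833, 0.63266425, 0.25506124]), 'tool_rot': array([-1.99222305e-04,  1.13646422e-01,  9.93520714e-01, -1.02108611e-03]), 'contact_force': array([-0.35435571, -0.84797416,  0.14888849]), 'finger_gap': 1.0034287590664932} 0.025
top {'vfov': 50.559047137897565, 'cx': 321.5807917133268, 'cy': 237.45591371156561, 'distortion': array([0.00378649, 0.        , 0.        , 0.        , 0.        ]), 'extrinsics': array([[ 0.00897383, -0.98155445,  0.19097209,  0.32337105],
       [-0.99958739, -0.00359409,  0.02849803,  0.02286707],
       [-0.027286  , -0.19114903, -0.9811817 ,  1.15696737],
       [ 0.        ,  0.        ,  0.        ,  1.        ]])}
scene {'vfov': 54.160910195759385, 'cx': 315.7601716743148, 'cy': 236.29521775194152, 'distortion': array([-0.10707587,  0.        ,  0.        ,  0.        ,  0.        ]), 'extrinsics': array([[ 0.5611815 , -0.52326255,  0.64130463, -0.01586161],
       [-0.82758441, -0.3672661 ,  0.42452285, -0.30703549],
       [ 0.01339254, -0.76896808, -0.63914687,  0.59281868],
       [ 0.        ,  0.        ,  0.        ,  1.        ]])}
```

View pics/top0.png

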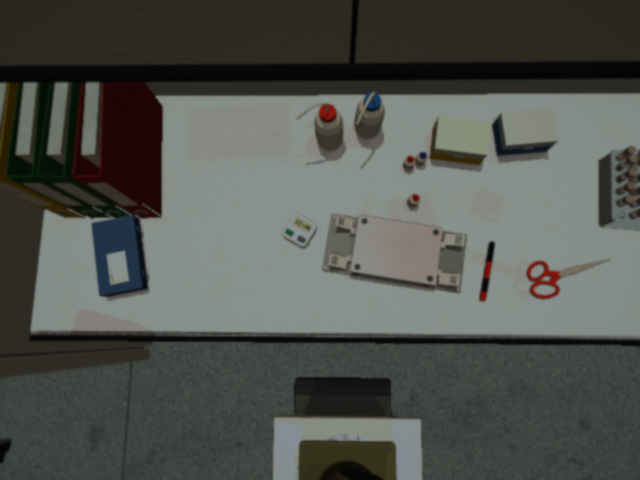

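The top view shows the plate at about (397,250) px, with marks near its corners (364,219), (437,230), (429,280), (356,268). The timer is at (299,229), the dropper at (414,200) and the marker at (487,270). Next I'll locate the marks and tabs precisely.

```bash
cat > h.py <<'E'
import numpy as np,cv2
from station import *
def ray(n,uv,z,P=None):
    P=P or camera_params(n);f=240/np.tan(np.radians(P['vfov']/2))
    K=np.array([[f,0,P['cx']],[0,f,P['cy']],[0,0,1]])
    uv=np.asarray(uv,float).reshape(-1,1,2)
    d=cv2.undistortPoints(uv,K,P['distortion'])[:,0]
    E=P['extrinsics'];D=np.c_[d,np.ones(len(d))]@E[:3,:3].T;o=E[:3,3]
    return o+D*((z-o[2])/D[:,2])[:,None]
def proj(n,X,P=None):
    P=P or camera_params(n);f=240/np.tan(np.radians(P['vfov']/2))
    K=np.array([[f,0,P['cx']],[0,f,P['cy']],[0,0,1]]);E=np.linalg.inv(P['extrinsics'])
    return cv2.projectPoints(np.asarray(X,float).reshape(-1,1,3),cv2.Rodrigues(E[:3,:3])[0],E[:3,3],K,P['distortion'])[0][:,0]
def marks(n,seeds,r=6):
    g=cv2.cvtColor(snapshot(n),cv2.COLOR_BGR2GRAY).astype(float);out=[]
    for u,v in seeds:
        u,v=int(round(u)),int(round(v));w=g[v-r:v+r+1,u-r:u+r+1]
        wt=np.clip(np.median(w)*.75-w,0,None);yy,xx=np.mgrid[v-r:v+r+1,u-r:u+r+1]
        # blob containing darkest point
        _,lab=cv2.connectedComponents((wt>0).astype(np.uint8));c=lab[r-2:r+3,r-2:r+3];c=c[c>0]
        m=wt*(lab==np.bincount(c).argmax()) if len(c) else wt
        out.append(((m*xx).sum()/m.sum(),(m*yy).sum()/m.sum()))
    return np.array(out)
def fit(p,z=.045):
    # order FL,FR,RL,RR
    q=np.array([[-.055,.08],[-.055,-.08],[.055,.08],[.055,-.08]]);c=p[:,:2].mean(0);d=p[:,:2]-c
    th=np.arctan2((q[:,0]*d[:,1]-q[:,1]*d[:,0]).sum(),(q*d).sum());R=np.array([[np.cos(th),-np.sin(th)],[np.sin(th),np.cos(th)]])
    return c,th,q@R.T+c,np.abs(q@R.T-d).max()
E
python3 - <<'E'
from h import *
g=cv2.imread('pics/top0.png')[195:305,310:480];cv2.imwrite('pics/topc.png',cv2.resize(g,None,fx=4.5,fy=4.5,interpolation=cv2.INTER_CUBIC))
m=marks('top',[(356,268),(429,280),(364,219),(437,230)]);print(m)
c,th,q,e=fit(ray('top',m,.045));print(c,th,q,e)
ms=proj('scene',np.c_[q,[.045]*4]);print(ms)
m=marks('scene',ms);print(m);print(fit(ray('scene',m,.045)))
E
```

```text
[[356.92816901 266.45985915]
 [429.52391304 278.23478261]
 [364.00387898 220.69899147]
 [435.48441607 231.88772062]]
[ 0.51418054 -0.11046514] -0.15700360819810333 [[ 0.47236577 -0.02284936]
 [ 0.44734827 -0.1808814 ]
 [ 0.5810128  -0.04004889]
 [ 0.5559953  -0.19808093]] 0.002675459634612673
[[334.58275961 273.0387868 ]
 [414.17911536 324.31318254]
 [374.82226956 242.31854018]
 [451.74783971 286.21309079]]
[[334.0865945  272.37718568]
 [413.63102999 323.91629726]
 [372.61439589 243.16092545]
 [449.53604903 287.57354001]]
(array([ 0.51210477, -0.10881775]), np.float64(-0.15979229005633058), array([[ 0.47053451, -0.02108569],
       [ 0.4450764 , -0.17904735],
       [ 0.57913314, -0.03858814],
       [ 0.55367504, -0.1965498 ]]), np.float64(0.0027206202547346917))
```

View pics/topc.png

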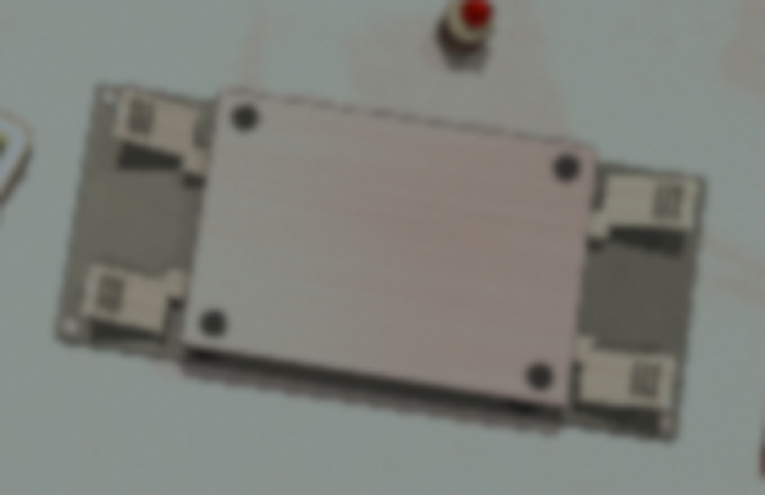

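View pics/scene0.png

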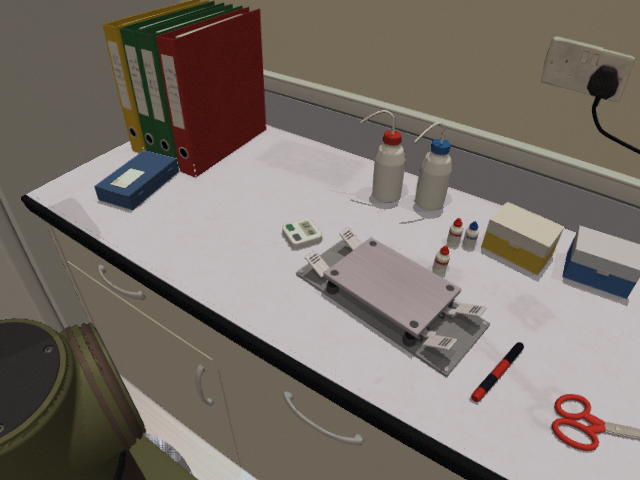

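The two views agree within 2 mm: centre about (0.513, -0.110), turned -0.158 rad. The tabs are visible in the crop, with FL slots at (110,295), FR (645,380), RL (142,118) and RR (668,202). I'll start moving above front left, closing the fingers and aligning yaw on the way.

```bash
python3 -m pendant '{"hand":[0,0,0,0,0,0,0,0,0,0,0,0],"slide":[[0,0,0],[-0.7,-1,0],[-0.7,-1,0],[-0.7,-1,0],[-0.7,-1,0],[-0.7,-1,0],[-0.7,-1,0],[-0.7,-1,0],[-0.7,-1,0],[-0.7,-1,0],[-0.7,-1,0],[-0.7,-1,0]],"yaw":[-0.8,0,0,0,0,0,0,0,0,0,0,0]}'
cat >> h.py <<'E'
C=np.array([.513,-.1097]);TH=-.158
Rs=np.array([[np.cos(TH),-np.sin(TH)],[np.sin(TH),np.cos(TH)]])
def st(p): return (np.asarray(p)[...,:2]-C)@Rs   # world->stand
def go(X,ztip,s=None):
    # stand target xy -> tool units
    from scipy.spatial.transform import Rotation as R
    from importlib import reload
    import station
    s=s or read_state();q=s['tool_rot'];M=R.from_quat([q[1],q[2],q[3],q[0]]).as_matrix()
    w=np.r_[C+Rs@np.asarray(X),ztip+tip_extent]-s['tool_pos']
    print('clock',s['clock'],'stand',np.r_[st(s['tool_pos'])*1e3].round(1),'tipz',round((s['tool_pos'][2]-tip_extent)*1e3,1),'F',s['contact_force'].round(2),'gap',s['finger_gap'].round(3),'tip',tip_extent,'units',(M.T@w/.03).round(3),'yaxis',np.degrees(np.arctan2(M[1,1],M[0,1])).round(2),'tilt',M[:2,2].round(4))
E
python3 - <<'E'
from h import *
t=np.array([(110,295),(645,380),(142,118),(668,202)])/4.5+[309.6,194.6]
print(st(ray('top',t,.042)))
go([-.055,.08],.08)
E
```

```text
clock: 1.4
tool_pos: [0.3232, 0.2696, 0.2563]
tool_rot: [0.0, 0.079, 0.997, 0.0]
contact_force: [0.6, -0.2, 0.1]
finger_gap: 0.0
grip_force: 0.0
[[-0.04498492  0.13142936]
 [-0.04398862 -0.1315429 ]
 [ 0.04573797  0.13008974]
 [ 0.04527803 -0.13229195]]Traceback (most recent call last):
  File "<stdin>", line 4, in <module>
  File "h.py", line 39, in go
    print('clock',s['clock'],'stand',np.r_[st(s['tool_pos'])*1e3].round(1),'tipz',round((s['tool_pos'][2]-tip_extent)*1e3,1),'F',s['contact_force'].round(2),'gap',s['finger_gap'].round(3),'tip',tip_extent,'units',(M.T@w/.03).round(3),'yaxis',np.degrees(np.arctan2(M[1,1],M[0,1])).round(2),'tilt',M[:2,2].round(4))
                                                                                                                                                                   ^^^^^^^^^^^^^^^^^^^^^
AttributeError: 'float' object has no attribute 'round'
```

```bash
sed -i "s/s\['finger_gap'\].round(3)/round(float(s['finger_gap']),3)/" h.py; python3 -c "
from h import *
go([-.055,.08],.08)"
```

```text
clock 1.4 stand [-247.1  344.7] tipz 231.3 F [ 0.58 -0.17  0.11] gap 0.0 tip 0.025 units [-6.397 -8.827  5.042] yaxis 80.97 tilt [0.0003 0.0002]
```

```bash
python3 -m pendant '{"hand":[0,0,0,0,0,0,0,0,0,0,0,0],"slide":[[-0.7,-1,0.4],[-0.7,-1,0.4],[-0.7,-1,0.5],[-0.7,-1,0.5],[-0.7,-1,0.5],[-0.7,-1,0.5],[-0.7,-1,0.5],[-0.7,-0.9,0.5],[-0.7,-0.8,0.5],[0,0,0.6],[0,0,0],[0,0,0]],"yaw":[0,0,0,0,0,0,0,0,0,0,0,0]}'
python3 - <<'E'
from h import *
cv2.imwrite('pics/w1.png',snapshot('wrist'))
go([-.055,.08],.045)
E
```

```text
clock: 2.6
tool_pos: [0.4681, -0.0164, 0.1091]
tool_rot: [-0.001, 0.079, 0.997, 0.0]
contact_force: [-0.3, 0.8, 0.4]
finger_gap: 0.004
grip_force: 0.0
clock 2.65 stand [-58.5  85.3] tipz 84.9 F [-0.36  0.54  0.52] gap 0.003 tip 0.025 units [-0.116 -0.178  1.329] yaxis 80.98 tilt [ 0.0005 -0.    ]
```

View pics/w1.png

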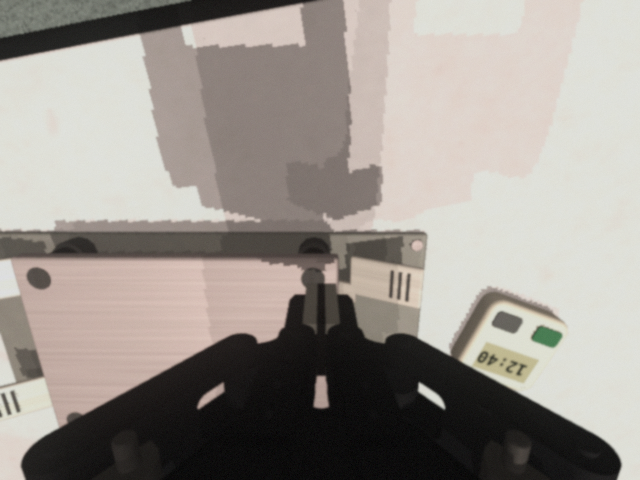

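The wrist view shows the FL mark at (312,278), FR at (38,278) and RL probably hidden behind the gripper. I'll check these against the estimate.

```bash
python3 -c "
from h import *
print(st(ray('wrist',[(312,278),(38,278),(400,286),(337,257)],.045))*1e3)"
```

```text
[[-53.30667435  80.67982884]
 [-52.97088032 -79.13046419]
 [-48.25782707 132.02680432]
 [-66.28317059  94.95669353]]
```

```bash
python3 -m pendant '{"hand":[0,0,0,0,0],"slide":[[-0.12,-0.18,0.5],[0,0,0.5],[0,0,0.25],[0,0,0.05],[0,0,0.05]],"yaw":[0,0,0,0,0]}'; python3 -c "
from h import *
go([-.055,.08],.045)"
```

```text
clock: 3.15
tool_pos: [0.4709, -0.0219, 0.0701]
tool_rot: [-0.001, 0.079, 0.997, 0.0]
contact_force: [-9.4, 1.1, 14.5]
finger_gap: -0.002
grip_force: 7.5
clock 3.15 stand [-55.4  80.1] tipz 45.1 F [-9.43  1.11 14.52] gap -0.002 tip 0.025 units [-0.012 -0.004  0.005] yaxis 80.99 tilt [-0.0022  0.0006]
```

Front left is hard: 14.5 N with no sinking. Front right is next.

```bash
python3 -m pendant '{"hand":[0,0,0,0,0,0,0,0,0,0],"slide":[[0,0,-0.3],[0,0,-0.3],[0,-0.9,0],[0,-0.9,0],[0,-0.9,0],[0,-0.9,0],[0,-0.9,0],[0,-0.8,0],[0,0,0],[0,0,0]],"yaw":[0,0,0,0,0,0,0,0,0,0]}'; python3 -c "
from h import *
go([-.055,-.08],.045)"
```

```text
clock: 4.15
tool_pos: [0.4468, -0.1798, 0.0878]
tool_rot: [0.001, 0.079, 0.997, -0.0]
contact_force: [-0.2, 0.7, -0.3]
finger_gap: 0.004
grip_force: 0.0
clock 4.15 stand [-54.4 -79.6] tipz 62.8 F [-0.2   0.73 -0.33] gap 0.004 tip 0.025 units [ 0.022 -0.012  0.594] yaxis 80.88 tilt [ 0.0016 -0.0005]
```

```bash
python3 -m pendant '{"hand":[0,0,0,0,0,0],"slide":[[0,0,0.3],[0,0,0.2],[0,0,0.05],[0,0,0.05],[0,0,0.05],[0,0,0]],"yaw":[0,0,0,0,0,0]}'; python3 -c "
from h import *
go([-.055,-.08],.045)"
```

```text
clock: 4.75
tool_pos: [0.4458, -0.1786, 0.0673]
tool_rot: [-0.001, 0.079, 0.997, 0.001]
contact_force: [-3.7, 1.7, 6.4]
finger_gap: 0.002
grip_force: 3.3
clock 4.75 stand [-55.5 -78.6] tipz 42.3 F [-3.67  1.68  6.42] gap 0.002 tip 0.025 units [-0.017 -0.046 -0.089] yaxis 80.99 tilt [-0.0022  0.0016]
```

Front right gives. I'll press about 3 mm further.

```bash
python3 -m pendant '{"hand":[0,0,0,0],"slide":[[0,0,0.05],[0,0,0.05],[0,0,0],[0,0,0]],"yaw":[0,0,0,0]}'; python3 -c "
from h import *
go([-.055,-.08],.045)"
```

```text
clock: 5.15
tool_pos: [0.4458, -0.1787, 0.0652]
tool_rot: [-0.001, 0.079, 0.997, 0.001]
contact_force: [-6.1, 4.5, 11.2]
finger_gap: -0.0
grip_force: 5.9
clock 5.15 stand [-55.5 -78.7] tipz 40.2 F [-6.1   4.46 11.23] gap -0.0 tip 0.025 units [-0.016 -0.042 -0.16 ] yaxis 80.99 tilt [-0.0028  0.0016]
```

It sank 4.8 mm under 11 N, so front right is the soft corner. Next I'll move above its tab.

```bash
python3 -m pendant '{"hand":[0,0,0,0,0,0,0],"slide":[[0,0,-0.4],[0,0,-0.5],[-0.27,-0.7,0],[0,-0.7,0],[0,-0.55,0],[0,0,0],[0,0,0]],"yaw":[0,0,0,0,0,0,0]}'; python3 -c "
from h import *
go([-.047,-.138],.016)
print(st(ray('wrist',[(0,0)],.0))*1e3)
cv2.imwrite('pics/w2.png',snapshot('wrist'))"
```

```text
clock: 5.85
tool_pos: [0.4451, -0.2383, 0.0913]
tool_rot: [-0.0, 0.079, 0.997, 0.0]
contact_force: [0.6, -0.1, 0.0]
finger_gap: -0.0
grip_force: 0.0
clock 5.85 stand [ -46.9 -137.7] tipz 66.3 F [ 0.55 -0.08  0.05] gap -0.0 tip 0.025 units [ 0.004 -0.011  1.677] yaxis 80.92 tilt [-0.0001  0.0003]
[[-190.44992914 -307.99067421]]
```

View pics/w2.png

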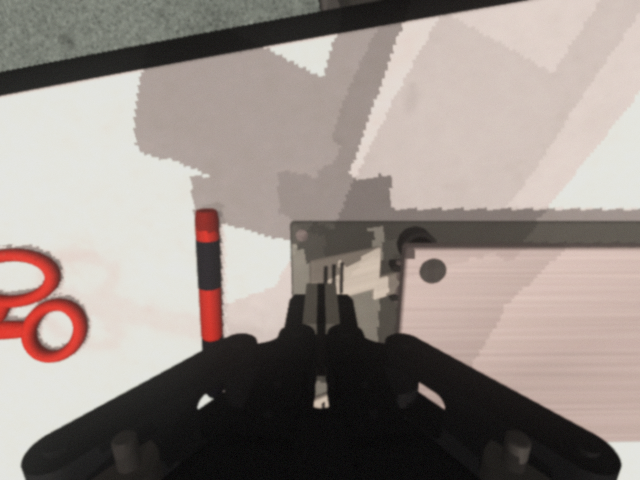

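The fingers are over the FR tab slots at (335,275), clear of the plate edge at (402,260) and the marker at (208,280). I'll press down.

```bash
python3 -m pendant '{"hand":[0,0,0,0,0,0,0,0,0],"slide":[[0,0,0.4],[0,0,0.3],[0,0,0.2],[0,0,0.2],[0,0,0.2],[0,0,0.2],[0,0,0.1],[0,0,0.08],[0,0,0]],"yaw":[0,0,0,0,0,0,0,0,0]}'; python3 -c "
from h import *
go([-.047,-.138],.016)"
```

```text
clock: 6.8
tool_pos: [0.4451, -0.2386, 0.0409]
tool_rot: [-0.0, 0.079, 0.997, 0.0]
contact_force: [-1.1, -1.5, 2.7]
finger_gap: 0.005
grip_force: 1.1
clock 6.8 stand [ -46.8 -138. ] tipz 15.9 F [-1.13 -1.47  2.7 ] gap 0.005 tip 0.025 units [ 0.007 -0.001 -0.002] yaxis 80.94 tilt [-0.0002  0.0001]
```

```bash
python3 -m pendant '{"hand":[0,0,0],"slide":[[0,0,0.05],[0,0,0.03],[0,0,0]],"yaw":[0,0,0]}'; python3 -m pendant '{"hand":[0,0,0,0,0,0,0,0],"slide":[[0,0,-0.5],[0,0,-0.7],[0,0,-0.5],[0.27,0.7,0],[0,0.7,0],[0,0.55,0],[0,0,0],[0,0,0]],"yaw":[0,0,0,0,0,0,0,0]}'; python3 -c "
from h import *
go([-.055,-.08],.045)
cv2.imwrite('pics/s3.png',cv2.resize(snapshot('scene')[200:400,260:520],None,fx=3,fy=3))"
```

```text
clock: 7.1
tool_pos: [0.4454, -0.2387, 0.0405]
tool_rot: [-0.0, 0.079, 0.997, 0.0]
contact_force: [-5.3, 1.8, 15.0]
finger_gap: -0.0
grip_force: 7.8
clock: 7.9
tool_pos: [0.4462, -0.1793, 0.0894]
tool_rot: [-0.0, 0.078, 0.997, -0.0]
contact_force: [-0.7, 0.5, 1.3]
finger_gap: -0.001
grip_force: 0.0
clock 7.9 stand [-55.  -79.3] tipz 64.4 F [-0.65  0.53  1.27] gap -0.001 tip 0.025 units [-0.001 -0.025  0.647] yaxis 81.0 tilt [-0.0003 -0.    ]
```

View pics/s3.png

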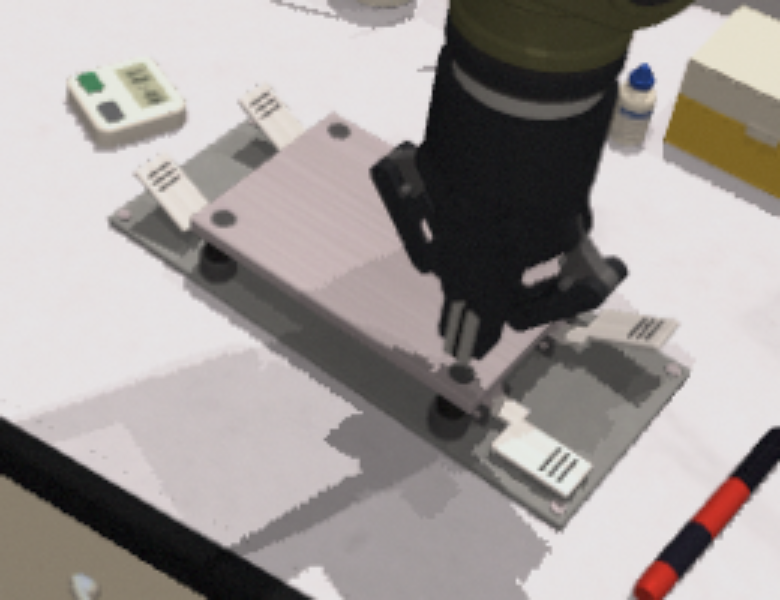

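The front right tab at (545,460) is flat and the other three are up. I'll press the corner again.

```bash
python3 -m pendant '{"hand":[0,0,0,0,0,0,0],"slide":[[0,0,0.3],[0,0,0.2],[0,0,0.1],[0,0,0.06],[0,0,0.06],[0,0,0.04],[0,0,0]],"yaw":[0,0,0,0,0,0,0]}'; python3 -c "
from h import *
go([-.055,-.08],.045)"
```

```text
clock: 8.65
tool_pos: [0.4456, -0.1796, 0.0683]
tool_rot: [-0.002, 0.079, 0.997, 0.0]
contact_force: [-9.9, 3.0, 16.1]
finger_gap: -0.003
grip_force: 8.1
clock 8.65 stand [-55.6 -79.7] tipz 43.3 F [-9.88  3.   16.06] gap -0.003 tip 0.025 units [-0.02  -0.011 -0.056] yaxis 80.97 tilt [-0.0039  0.0007]
```

It sank only 1.7 mm under 16 N, so it bears on the shim. I'll hold briefly, then retreat.

```bash
python3 -m pendant '{"hand":[0,0,0,0,0,0,0,0,0,0],"slide":[[0,0,0],[0,0,0],[0,0,-0.4],[0,0,-0.6],[0,0,-1],[0,0,-1],[0,0,-1],[0,0,0],[0,0,0],[0,0,0]],"yaw":[0,0,0,0,0,0,0,0,0,0]}'; python3 -c "
from h import *
cv2.imwrite('pics/s4.png',cv2.resize(snapshot('scene')[200:400,260:520],None,fx=3,fy=3))"
```

```text
clock: 9.65
tool_pos: [0.4457, -0.1791, 0.1855]
tool_rot: [-0.001, 0.079, 0.997, 0.0]
contact_force: [-1.1, -0.1, -0.4]
finger_gap: -0.001
grip_force: 0.0
```

View pics/s4.png

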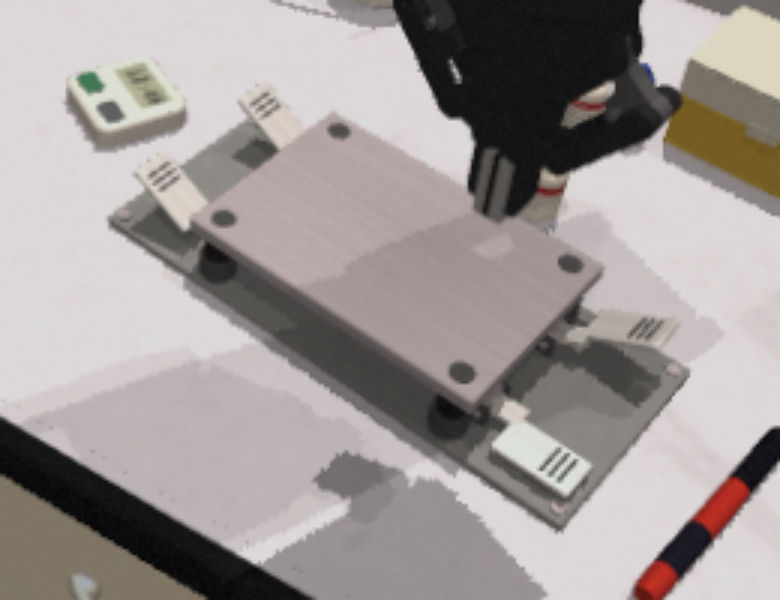

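The arm is clear. The FR tab (545,460) is flat, the other three are up, and the plate and bystanders look unmoved.

```bash
python3 -c "
from station import *
print(sign_off())"
```

```text
the job is handed in; nothing more can be done
None
```

The front right corner was the soft one: it sank 4.8 mm under 11 N before its shim was pressed flat and 1.7 mm under 16 N after, the other three tabs are still up, and the job is handed in (the rear corners were not pressed, and sign-off gave no verdict).

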